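File a sample board in the narrowest slot that takes it

TASK

Take the sample board out of the orange-marked bay of the waiting stand and find its place in the sizing rack: starting at the narrowest slot (one pip) and stepping along without skipping any, press the upright board lightly and squarely onto each slot until the first one accepts it. Push it all the way down to the floor of that slot before letting go, and leave it standing there; the comb of slots is sprung and gives a little, but never push it hard towards its stop, and leave the other two boards standing where they are.

Things in the scene. Friction and masses are not known exactly. Their poses are not given: they have to be found in the camera images.
- comb_top (a point): Centre of the sizing rack's aluminium comb at rim height (tooth tops), 48 mm above the desk. Five 12 mm teeth, 50 mm long in y, form four open-ended upright slots. x runs along the comb from the narrowest slot to the widest, y along the slots, z up. Slot centres at x = -39, -19, +5, +33 mm, y = 0, marked by 1 to 4 brass pips; slot floors lie 30 mm below the rim. The comb only moves up and down.
- comb (a joint): How far the comb is pushed down on its springs (m): 0 = up, stop at 8 mm. It gives about 1 mm per 4 N and comes back. A board pressed on a slot too narrow stops on the rim; 3 to 8 N shows it, over 6 mm is too hard. Slots are 5 to 19 mm wide, each 4 mm wider than the last, mouths rounded by 2 mm. The first slot that takes a board leaves it 1.6 mm of play; the one before is over 2 mm too narrow.
- rack: The rack's fixed dark wooden base, 124 x 74 x 6 mm, with the sprung comb above it. Origin: centre of its underside on the desk; axes as the comb's.
- marked_bay (a point): Centre of the floor of the orange-walled bay at one end of the fixed grey waiting stand (36 x 201 mm, three bays in a row 65 mm apart). x across the bays, y along the row (the other bays lie towards +y), z up. Floor 6 mm above the desk, walls up to 28 mm; bays are 26 mm wide in x and 61 mm long in y, so boards stand loosely in them.
- board_oak_center (a point): Centre (half-way up) of the pale oak sample board, a loose plywood rectangle 45 mm wide (its y), 80 mm tall (its z) and of unstated thickness (its x, between 8 and 17 mm; the three boards differ), under 150 g. It stands upright in one of the three bays of the waiting stand; which one varies.
- board_walnut_center (a point): Centre (half-way up) of the dark brown walnut sample board, a loose plywood rectangle 45 mm wide (its y), 80 mm tall (its z) and of unstated thickness (its x, between 8 and 17 mm; the three boards differ), under 150 g. It stands upright in one of the three bays of the waiting stand; which one varies.
- board_grey_center (a point): Centre (half-way up) of the light grey laminate sample board, a loose plywood rectangle 45 mm wide (its y), 80 mm tall (its z) and of unstated thickness (its x, between 8 and 17 mm; the three boards differ), under 150 g. It stands upright in one of the three bays of the waiting stand; which one varies.
Things that resemble listed ones, but are neither listed nor needed, are in the scene too. Leave any blue or purple look-alike of the part that bears board_walnut_center alone.

How it is judged:
By the outcome, as a careful person would: the job done as asked, in the order asked, and still so for the second after the job is handed in, with the robot touching nothing.
It also fails if it takes over 61 s, if anything falls off the work surface, if the arm or the gripper's body presses on something with over 40 N, if the wrist force passes 120 N, or if a joint passes its speed limit or range.

ROBOT

A 7-joint arm with a two-finger parallel gripper is mounted at the origin on the work surface; the furniture and walls round the work are solid. World frame = base frame: x ahead of the robot, y to its left, z up, the work surface at z = 0. Lengths are in m, angles in rad, forces in N, time in s.
With the tool pointing down it reaches from about 0.35 to 0.9 m from the base axis. Payload 8.1 kg.
Tool frame: the origin (TCP) lies at the very end of the fingers, on their centre line; the grasp point (between the pads) lies 19 mm behind it (arm.tcp_to_grasp is the z of the grasp point in the tool frame, in m); z points along the fingers, y is the line along which they close (so a half turn about z gives the same grasp; the last joint's range is limited). The gripper opens to 92 mm and grips with 3 to 60 N. Pads are 19 mm wide; open, the fingers measure 130 mm over their backs; the gripper's body (75 mm by 190 mm) begins 47 mm behind the grasp point.
Start: joints at [-1.297, 0.434, 0.025, 1.573, -0.012, 1.134, -0.075], TCP at [0.23, 0.581, 0.227] pointing down, gripper open.
Joint ranges: [-2.62, 2.62], [-0.44, 2.09], [-1.27, 1.32], [0.08, 2.57], [-1.32, 4.46], [0.12, 2], [-2.74, 2.74]. Speed limits (rad/s): [2.22, 2.22, 3.01, 3.01, 3.14, 3.14, 3.14].

INTERFACE

Orientations are given as a rotation vector (axis times angle).
In Python, from cell import readout, vision, sign_off, arm gives the robot as it stands. The module is installed in compiled form; this text tells all that it offers.
- The arm moves only by the shell command python3 -m creep 'ROWS' [FORCE]. ROWS is JSON, a list of rows, each a list of 5 numbers: the shift along the tool's x, y, z in units of 4 cm (1.0 is 4 cm), then the turn about the tool's z in units of 4 degrees (1.0 is 4 degrees), then the opening, from 0 (shut) to 1 (fully open). A call has 1 to 12 rows; each row shifts and turns the commanded pose from where the row before left it, along the tool's axes as they then stand; what a row does not reach is not made up. A row lasts 1/8 s, in which the tool goes at most 62.5 mm and 10.7 degrees, less where a joint would pass 70% of its speed; a pose out of reach is approached as far as the arm can. A call with a number of a shift or a turn outside -1 to 1 is refused whole. A call with a gripper value outside its range is refused whole. The fingers move at their own pace and stop on an object; FORCE is the grip in N (left out, the last holds). Time passes only in rows, so rows that do not move let the fingers close. It gives the time, the measured TCP pose, the force, the opening and the grip force at its end, in the units of the state.
- readout.observe(): the state, without advancing time (a new reading comes with each control period).
- vision.get_image(name): name is "scene" or "top"; returns a dict with "pixels" (420x560x3 uint8, blue, green, red), "z_map" (420x560 float32, m along the optical axis (not along the pixel's ray), 0 where there is no reading), "camera_matrix" (3x3 intrinsics, pixels), "k1" (the pictures are not rectified: a ray, as slopes to the right and down, at radius r is drawn at 1 + k1 r^2 times it, then the intrinsics apply), "position" and "rotation" of the camera in the world. Camera axes: x right, y up, looking along -z (the intrinsics and any distortion apply to the point x, -y, -z); pixel columns grow to the right and rows downward; lengths in m; the calibration is good to about 2 mm. A picture is of the moment at which its call begins.
- sign_off(): hands the job in; it is judged then, once.
The state is a dict: "clock": time; "joints": joint angles; "dq": joint speeds; "joint_efforts": joint torques, N m; "position": TCP position; "ee_rot": TCP orientation; "force": force on the tool from outside, world axes, zero at the start; "ft_torque": the same for the moment, N m; "width": opening from 0.0 (shut) to 1.0 (fully open); "gripper_force": force on a finger pad.
Only numpy, scipy, OpenCV 4.12 (cv2) and the standard library are available. Lean on these libraries where they do the work, as an engineer would, in place of code of your own. Each camera call takes 0.05 s, during which the arm holds its last target. There are 200 camera calls.

## Working session

There is one attempt and no reset: what is moved stays moved. The work goes in short steps, Python scripts to look and compute and a shell command to move; the robot and the scene stay as the last step left them, time stands still between calls to the robot, and variables do not carry over. Pictures are saved under pics/ and viewed, at most 10 in all, crops included, and the job is handed in when it is done.

```bash
mkdir -p pics; cat > h.py <<'E'
import numpy as np, cv2
from cell import readout, vision
def grab(n,tag):
    d=vision.get_image(n); cv2.imwrite(f'pics/{tag}.png',d['pixels']); np.savez(f'pics/{tag}.npz',**{k:np.array(v) for k,v in d.items()}); return d
def load(tag): return dict(np.load(f'pics/{tag}.npz'))
def world(d,uv,z=None):
    uv=np.atleast_2d(np.array(uv,float)); K=np.array(d['camera_matrix']); R=np.array(d['rotation']); 
    p=cv2.undistortPoints(uv[:,None],K,np.array([float(d['k1']),0,0,0]))[:,0]
    r=np.c_[p[:,0],-p[:,1],-np.ones(len(p))]; c=np.array(d['position'])
    if R.shape!=(3,3): print('rot',R)
    rw=r@R.T
    if z is None: s=np.array([d['z_map'][int(round(v)),int(round(u))] for u,v in uv])
    else: s=(z-c[2])/rw[:,2]
    return c+rw*s[:,None]
E
python3 - <<'E'
from h import *
for n in('scene','top'):
    d=grab(n,n+'1'); print(n,d['position'],d['rotation'],d['camera_matrix'],d['k1'])
s=readout.observe(); print(s)
E
```

```text
scene [-0.07809644 -0.65922633  0.4557787 ] [ 1.03461404 -0.43421357 -0.67312606] [[505.67406249   0.         277.6249202 ]
 [  0.         505.67406249 214.771261  ]
 [  0.           0.           1.        ]] 0.0016075554879726277
top [ 0.2741468  -0.10243854  0.91016864] [ 0.12383333 -0.18122715 -1.55313019] [[383.75633286   0.         281.96798857]
 [  0.         383.75633286 204.27308674]
 [  0.           0.           1.        ]] -0.02807855588738737
{'clock': 0.1, 'joints': array([-1.29659496,  0.43510597,  0.02497597,  1.5739492 , -0.01158422,
        1.13401861, -0.07506771]), 'dq': array([ 7.05749439e-04, -1.50400797e-03, -9.52568677e-04, -2.64871686e-03,
        8.85546818e-05, -3.09260094e-04, -1.43460778e-04]), 'joint_efforts': array([ 3.55574324e-03, -6.69125819e+01,  9.88182910e-01, -3.15146291e+01,
       -6.05267356e-02,  3.73660948e-02,  4.45092223e-05]), 'position': array([0.22986156, 0.58072992, 0.22607491]), 'ee_rot': array([-5.88410715e-01, -3.08587939e+00,  2.09146261e-03]), 'force': array([-0.21097339,  0.24889677,  0.15589574]), 'ft_torque': array([0.02023631, 0.05257017, 0.03098661]), 'gripper_force': 0.0, 'width': 0.9973209732333594}
```

View pics/top1.png

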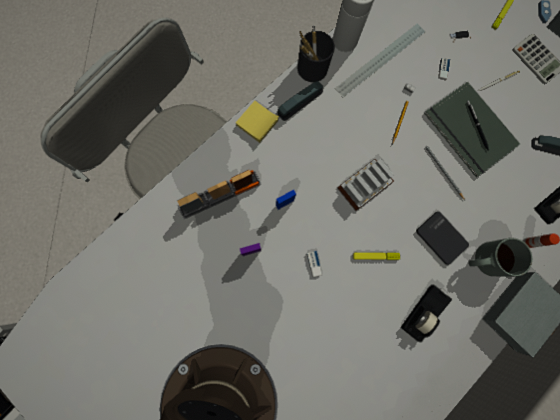

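View pics/scene1.png

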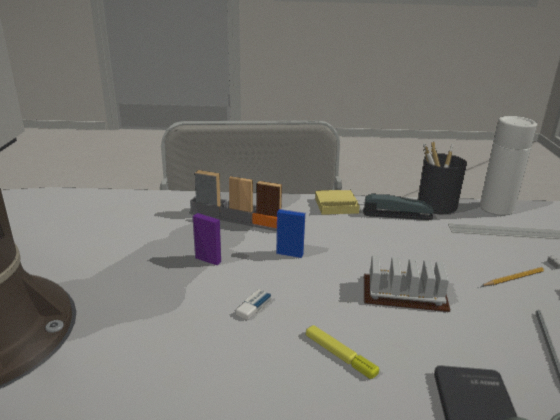

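Top: the stand runs from (190,205) to (258,180), with the orange bay at the right end holding the dark walnut board. The rack is at about (366,182). Blue (286,199) and purple (250,250) look-alikes stand near the stand. Next I'll enlarge the crops.

```bash
python3 - <<'E'
from h import *
a=cv2.imread('pics/top1.png')
b=cv2.resize(a[160:225,170:270],None,fx=6,fy=6,interpolation=cv2.INTER_CUBIC)
c=cv2.resize(a[145:220,330:400],None,fx=7,fy=7,interpolation=cv2.INTER_CUBIC)
cv2.imwrite('pics/stand_c.png',b);cv2.imwrite('pics/rack_c.png',c)
E
```

```text
(no output)
```

View pics/stand_c.png

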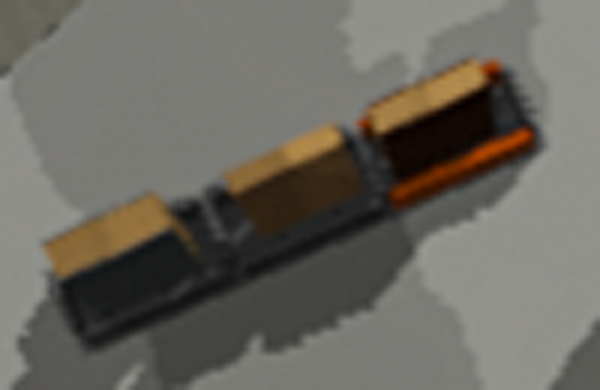

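View pics/rack_c.png

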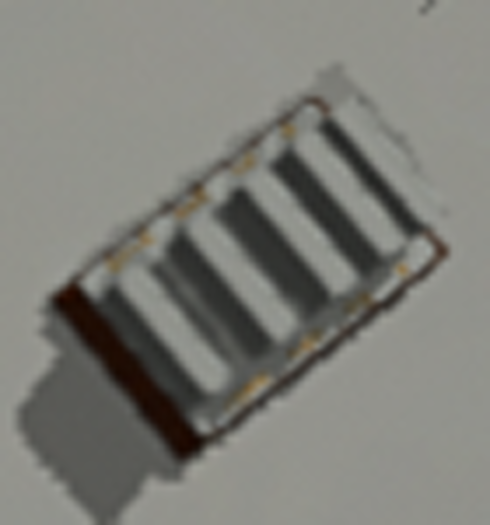

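```bash
sed -i "s/    if R.shape.*/    if R.shape!=(3,3): R=cv2.Rodrigues(R.astype(float))[0]/" h.py
python3 - <<'E'
from h import *
d=load('top1')
H=np.array(d['z_map']); 
def blk(u0,u1,v0,v1):
    U,V=np.meshgrid(np.arange(u0,u1),np.arange(v0,v1)); uv=np.c_[U.ravel(),V.ravel()]; return uv,world(d,uv)
print('base px',world(d,[[210,300],[300,300]]).round(4))
# comb teeth
uv,w=blk(330,400,145,220); m=(w[:,2]>.040)&(w[:,2]<.06)
print('teeth',m.sum(),w[m,2].mean()); 
r=cv2.minAreaRect(w[m][:,:2].astype(np.float32)*1000); print(r, cv2.boxPoints(r).round(1).tolist())
# base by clicked corners z=.006
C=lambda p,o,s:[(o[0]+(x+.5)/s-.5,o[1]+(y+.5)/s-.5) for x,y in p]
print('base',world(d,C([(190,457),(57,297),(447,250),(320,100)],(330,145),7),.006).round(4).tolist())
print('board',world(d,C([(370,116),(480,58),(492,86),(386,140)],(170,160),6),.086).round(4).tolist())
uv,w=blk(170,270,155,225); 
for u0,u1 in((228,262),(200,232),(172,208)):
    m=(w[:,2]>.079)&(w[:,2]<.095)&(uv[:,0]>=u0)&(uv[:,0]<u1)
    r=cv2.minAreaRect(w[m][:,:2].astype(np.float32)*1000);print('brd',m.sum(),w[m,2].mean(),r)
print('orange wall',world(d,C([(393,200),(535,140),(368,122),(495,68)],(170,160),6),.028).round(4).tolist())
print('stand',world(d,C([(95,343),(390,207)],(170,160),6),.02).round(4).tolist())
E
```

```text
base px [[ 2.272e-01  2.830e-02  5.000e-04]
 [ 2.287e-01 -1.788e-01 -2.000e-04]]
teeth 631 0.04719528917741019
((506.51593017578125, -338.4915466308594), (50.03245544433594, 109.40084075927734), 38.11118698120117) [[453.1000061035156, -310.8999938964844], [520.5999755859375, -397.0], [560.0, -366.1000061035156], [492.3999938964844, -280.0]]
base [[0.4417, -0.3158, 0.006], [0.4977, -0.2706, 0.006], [0.5173, -0.4095, 0.006], [0.5715, -0.3664, 0.006]]
board [[0.4921, -0.0194, 0.086], [0.5151, -0.0593, 0.086], [0.5044, -0.064, 0.086], [0.4831, -0.0256, 0.086]]
brd 124 0.08549229222058309 ((499.7496643066406, -39.39791488647461), (13.057843208312988, 43.51398849487305), 28.081586837768555)
brd 95 0.08559436871983087 ((478.3966064453125, 4.877082824707031), (9.555709838867188, 56.854026794433594), 26.932493209838867)
brd 175 0.08579612753715875 ((445.4230041503906, 73.54155731201172), (17.5515193939209, 45.117286682128906), 27.555688858032227)
orange wall [[0.4737, -0.0237, 0.028], [0.4989, -0.0787, 0.028], [0.505, -0.0129, 0.028], [0.528, -0.0623, 0.028]]
stand [[0.4166, 0.0907, 0.02], [0.4727, -0.0219, 0.02]]
```

```bash
cat >> h.py <<'E'
def go(x,y,z,yaw=None):
    "print shift in tool axes (units) from measured pose; yaw = wanted world angle of tool y, deg mod 180"
    s=readout.observe(); R=cv2.Rodrigues(s['ee_rot'])[0]; p=s['position']
    d=R.T@(np.array([x,y,z])-p)/.04
    a=np.degrees(np.arctan2(R[1,1],R[0,1])); print('t',round(s['clock'],2),'pos',p.round(4),'yaw',a.round(2),'tilt',np.degrees(np.arccos(-R[2,2])).round(2),'F',s['force'].round(2),'w_mm',round(s['width']*92,2),'grip',round(s['gripper_force'],2),'j7',s['joints'][6].round(2))
    t='' if yaw is None else -((yaw-a+90)%180-90)/4
    print('units xyz',d.round(3),'turn',t)
E
python3 - <<'E'
from h import *
d=load('top1')
U,V=np.meshgrid(np.arange(225,310),np.arange(180,265)); uv=np.c_[U.ravel(),V.ravel()]; w=world(d,uv)
m=(w[:,2]>.07)
k=d['pixels'][V.ravel(),U.ravel()].astype(int); b=m&(k[:,0]>k[:,1]+20)
for q in(b&(uv[:,0]>268),b&(uv[:,0]<268)): print('lookalike',w[q].mean(0).round(3),q.sum())
go(.4997,-.0394,.2,28.08)
E
python3 -m creep '[[0,0,0,1,0.5],[0,0,0,1,0.5],[0,0,0,1,0.5],[0,0,0,1,0.5],[0,0,0,1,0.5],[0,0,0,1,0.5],[0,0,0,1,0.5],[0,0,0,1,0.5],[0,0,0,1,0.5],[0,0,0,1,0.5]]' 15
python3 -c "
from h import *
go(.4997,-.0394,.2,28.08)"
```

```text
lookalike [ 0.454 -0.14   0.086] 125
lookalike [ 0.34  -0.064  0.086] 124
t 0.1 pos [0.2299 0.5807 0.2261] yaw 68.41 tilt 0.08 F [-0.21  0.25  0.16] w_mm 91.75 grip 0.0 j7 -0.08
units xyz [-11.977 -11.932   0.669] turn 10.08225837467516
clock: 1.35
position: [0.2299, 0.5809, 0.2263]
ee_rot: [1.611, 2.697, -0.001]
force: [0.1, -0.3, 0.0]
width: 0.498
gripper_force: 0.0
t 1.35 pos [0.2299 0.5809 0.2263] yaw 28.28 tilt 0.05 F [ 0.07 -0.32  0.02] w_mm 45.79 grip 0.0 j7 -0.71
units xyz [-16.852  -1.405   0.669] turn 0.049151652549134894
```

```bash
python3 -m creep '[[-1,-0.08,0,0,0.5],[-1,-0.08,0,0,0.5],[-1,-0.08,0,0,0.5],[-1,-0.08,0,0,0.5],[-1,-0.08,0,0,0.5],[-1,-0.08,0,0,0.5],[-1,-0.08,0,0,0.5],[-1,-0.08,0,0,0.5],[-1,-0.08,0,0,0.5],[-1,-0.08,0,0,0.5],[-1,-0.08,0,0,0.5],[-1,-0.08,0,0,0.5]]'
python3 -m creep '[[-1,-0.09,0.1,0.05,0.5],[-1,-0.09,0.1,0,0.5],[-1,-0.09,0.1,0,0.5],[-1,-0.09,0.1,0,0.5],[-0.85,-0.09,0.25,0,0.5],[0,0,0,0,0.5],[0,0,0,0,0.5]]'
python3 -c "
from h import *
go(.4997,-.0394,.13,28.08); grab('top','top2'); grab('scene','scene2')
d=load('top2')
a=cv2.resize(d['pixels'][120:240,160:320],(640,480),interpolation=2); b=cv2.resize(load('scene2')['pixels'][100:280,180:340],(533,600),interpolation=2)
cv2.imwrite('pics/mix2.png',cv2.resize(b,None,fx=.9,fy=.9))"
```

```text
clock: 2.85
position: [0.4247, 0.1394, 0.2266]
ee_rot: [-1.608, -2.699, 0.0]
force: [-0.4, -0.4, 0.5]
width: 0.501
gripper_force: 0.0
clock: 3.72
position: [0.5001, -0.0382, 0.2005]
ee_rot: [-1.613, -2.695, 0.0]
force: [-0.4, -0.4, -0.8]
width: 0.499
gripper_force: 0.0
t 3.73 pos [ 0.5001 -0.0382  0.2005] yaw 28.21 tilt 0.05 F [-0.36 -0.36 -0.85] w_mm 45.9 grip 0.0 j7 0.65
units xyz [-0.023 -0.023  1.763] turn 0.03260797183138919
```

View pics/mix2.png

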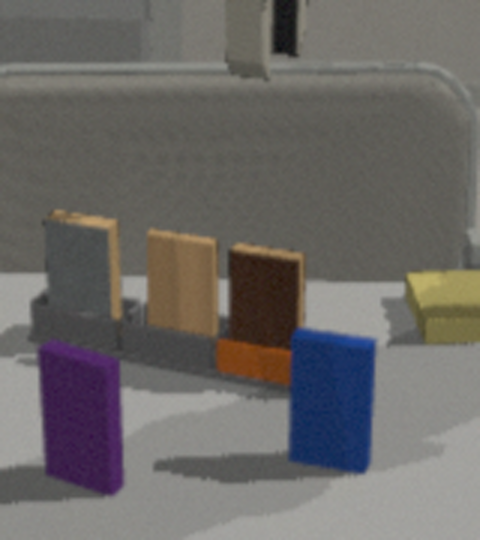

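The fingers hang above the walnut board (265,300 in the crop), and nothing has been disturbed. Next I descend and grip.

```bash
python3 -m creep '[[0,0,0.8,0,0.5],[0,0,0.8,0,0.5],[0,0,0.8,0,0.5],[-0.02,-0.02,0.8,0,0.5],[0,0,0.4,0,0.5],[0,0,0.26,0,0.5],[0,0,0,0,0.5]]' 25
python3 -m creep '[[0,0,0,0,0.35],[0,0,0,0,0.25],[0,0,0,0,0.18],[0,0,0,0,0.1],[0,0,0,0,0.1],[0,0,0,0,0.05],[0,0,0,0,0.05],[0,0,0,0,0.05]]' 25
python3 -c "
from h import *
go(.4997,-.0394,.15,28.08)"
```

```text
clock: 4.7
position: [0.5003, -0.0395, 0.0464]
ee_rot: [-1.613, -2.696, -0.0]
force: [0.3, -0.3, -0.3]
width: 0.499
gripper_force: 0.0
clock: 5.7
position: [0.5004, -0.0398, 0.0465]
ee_rot: [1.613, 2.696, 0.0]
force: [-0.9, 1.2, 5.3]
width: 0.136
gripper_force: 25.0
t 5.7 pos [ 0.5004 -0.0398  0.0465] yaw 28.21 tilt 0.02 F [-0.92  1.16  5.35] w_mm 12.55 grip 25.0 j7 0.82
units xyz [ 0.016 -0.009 -2.587] turn 0.03141353963639304
```

```bash
cat > fit.py <<'E'
from h import *
from scipy.optimize import minimize
def fit(d,box):
    u0,u1,v0,v1=box; U,V=np.meshgrid(np.arange(u0,u1),np.arange(v0,v1)); w=world(d,np.c_[U.ravel(),V.ravel()])
    w=w[(np.hypot(w[:,0]-.5065,w[:,1]+.3385)<.09)&(w[:,2]<.06)]; lab=np.clip((w[:,2]-.04)/.004,-1,1)
    def S(p,soft=1.0):
        a=np.radians(p[2]); e=np.array([np.cos(a),np.sin(a)]); f=np.array([-e[1],e[0]]); q=w[:,:2]*1e3-p[:2]; x=q@e;y=q@f
        s=lambda v:1/(1+np.exp(-v/soft)); iny=s(25-abs(y))
        X=sum(s(6-abs(x-c)) for c in(-48,-29+0.,-8+0.,18+0.,48)) # teeth centres
        return -(lab*X*iny).sum()
    b=min((minimize(S,[506.5+i,-338.5+j,128.1+k],method='Nelder-Mead') for i in(-1,1) for j in(-1,1) for k in(-1,1)),key=lambda r:r.fun)
    return b.x,b.fun
E
sed -i 's/(-48,-29+0.,-8+0.,18+0.,48)/(-48,-30,-8,18,48)/' fit.py
python3 - <<'E'
from fit import *
print(fit(load('top1'),(325,405,140,225)),fit(load('scene1'),(350,460,240,320)))
E
python3 -m creep '[[0,0,-0.3,0,0.05],[0,0,-0.5,0,0.05],[0,0,-0.6,0,0.05],[0,0,-0.7,0,0.05],[0,0,-0.5,0,0.05],[0,0,0,0,0.05]]'
python3 -m creep '[[0,0,0,1,0.05],[0,0,0,1,0.05],[0,0,0,1,0.05],[0,0,0,1,0.05],[0,0,0,1,0.05],[0,0,0,1,0.05],[0,0,0,1,0.05],[0,0,0,1,0.05],[0,0,0,1,0.05],[0,0,0,1,0.05]]'
python3 -c "
from h import *
go(.5306,-.3692,.15,128.3)"
```

```text
(array([ 508.04077524, -339.69388837,  128.1334184 ]), np.float64(-350.17818478231527)) (array([ 509.34712239, -339.77515605,  127.84972743]), np.float64(-484.0798804843337))
clock: 6.45
position: [0.5011, -0.0399, 0.1519]
ee_rot: [1.612, 2.694, 0.003]
force: [0.4, 0.9, -0.9]
width: 0.135
gripper_force: 25.0
clock: 7.7
position: [0.4996, -0.0398, 0.1495]
ee_rot: [-2.44, -1.978, 0.002]
force: [-0.3, -0.5, -1.0]
width: 0.135
gripper_force: 25.0
t 7.7 pos [ 0.4996 -0.0398  0.1495] yaw -11.93 tilt 0.08 F [-0.28 -0.49 -1.02] w_mm 12.41 grip 25.0 j7 0.11
units xyz [-7.897  2.461 -0.01 ] turn 9.942776598100046
```

```bash
python3 -m creep '[[0,0,0,1,0.05],[0,0,0,1,0.05],[0,0,0,1,0.05],[0,0,0,1,0.05],[0,0,0,1,0.05],[0,0,0,1,0.05],[0,0,0,1,0.05],[0,0,0,1,0.05],[0,0,0,1,0.05],[0,0,0,1,0.05]]'
python3 -c "
from h import *
go(.5325,-.3704,.15,128)"
```

```text
clock: 8.95
position: [0.4996, -0.0398, 0.1496]
ee_rot: [-2.97, -1.025, 0.002]
force: [-0.2, 0.3, -0.7]
width: 0.132
gripper_force: 25.0
t 8.95 pos [ 0.4996 -0.0398  0.1496] yaw -51.93 tilt 0.07 F [-0.16  0.3  -0.67] w_mm 12.17 grip 25.0 j7 -0.47
units xyz [-4.449  7.014 -0.009] turn 0.0175794464809087
```

```bash
python3 -m creep '[[-0.3,0.45,0,0,0.05],[-0.45,0.7,0,0,0.05],[-0.45,0.7,0,0,0.05],[-0.45,0.7,0,0,0.05],[-0.45,0.7,0,0,0.05],[-0.45,0.7,0,0,0.05],[-0.45,0.7,0,0,0.05],[-0.45,0.7,0,0,0.05],[-0.45,0.7,0,0,0.05],[-0.4,0.65,0,0,0.05],[-0.15,0.31,0,0,0.05],[0,0,0,0,0.05]]'
python3 -c "
from h import *
go(.5325,-.3704,.11,128); grab('scene','s3'); a=load('s3')['pixels'][170:320,330:470]; cv2.imwrite('pics/s3c.png',cv2.resize(a,None,fx=4,fy=4,interpolation=2))"
```

```text
clock: 10.45
position: [0.5334, -0.3705, 0.1496]
ee_rot: [-2.969, -1.026, 0.001]
force: [-0.2, -0.0, -0.0]
width: 0.132
gripper_force: 25.0
t 10.45 pos [ 0.5334 -0.3705  0.1496] yaw -51.85 tilt 0.06 F [-0.15 -0.02 -0.  ] w_mm 12.14 grip 25.0 j7 0.08
units xyz [-0.016 -0.014  0.991] turn 0.03711195348641638
```

View pics/s3c.png

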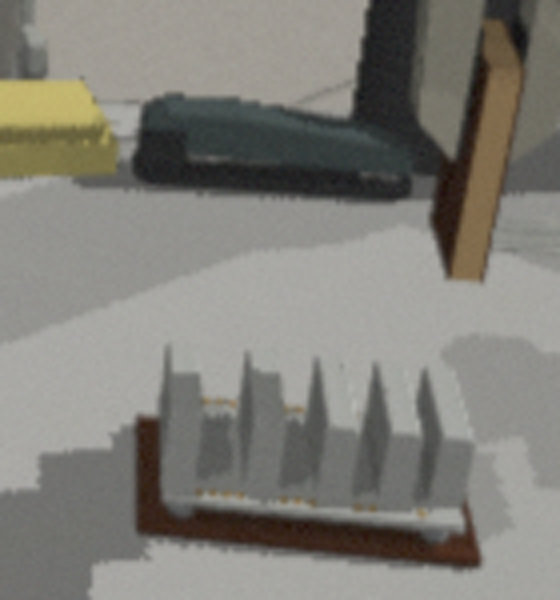

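```bash
python3 - <<'E'
from h import *
d=load('s3'); C=lambda p:[(330+(x+.5)/4-.5,170+(y+.5)/4-.5) for x,y in p]
b=world(d,C([(449,280),(486,281),(433,218)]),.109); t=world(d,C([(523,70),(494,68),(484,20)]),.189)
print(b.round(4),'\n',t.round(4))
a=np.radians(-52);e=np.array([np.cos(a),np.sin(a)]);f=np.array([-e[1],e[0]])
T=np.array([.5334,-.3705])
print('along x_tool-y dir, along width (mm) rel TCP');
for p in(*b,*t): print(((p[:2]-T)@e*1e3).round(1),((p[:2]-T)@f*1e3).round(1))
E
```

```text
[[ 0.514  -0.3806  0.109 ]
 [ 0.5231 -0.3897  0.109 ]
 [ 0.5511 -0.3525  0.109 ]] 
 [[ 0.5221 -0.3882  0.189 ]
 [ 0.5163 -0.381   0.189 ]
 [ 0.5519 -0.3574  0.189 ]]
along x_tool-y dir, along width (mm) rel TCP
-4.0 -21.5
8.8 -19.9
-3.2 25.1
7.0 -19.8
-2.3 -19.9
1.0 22.6
```

```bash
cat > brd.py <<'E'
from h import *
def brd(d,zlo,zhi):
    s=readout.observe(); T=s['position'][:2]
    a=np.radians(-52);e=np.array([np.cos(a),np.sin(a)]);f=np.array([-e[1],e[0]])
    U,V=np.meshgrid(np.arange(560),np.arange(420)); w=world(d,np.c_[U.ravel(),V.ravel()])
    m=(w[:,2]>zlo)&(w[:,2]<zhi)&(np.hypot(*(w[:,:2]-T).T)<.045); q=(w[m][:,:2]-T)*1e3
    return q@e,q@f,w[m][:,2]
E
python3 - <<'E'
from brd import *
grab('top','top4')
for n in('top4','s3'):
    x,y,z=brd(load(n),.112,.146); print(n,len(x)); 
    if len(x): print('e pct',np.percentile(x,[0,5,25,50,75,95,100]).round(1),'f',np.percentile(y,[0,5,25,50,75,95,100]).round(1))
    k=(abs(y)<15); print('face',k.sum(),np.median(x[k]).round(2), np.polyfit(z[k]*1e3,x[k],1) if k.sum()>20 else '')
    k=(y<-17); print('edge e range',k.sum(),np.percentile(x[k],[0,3,50,97,100]).round(1) if k.sum() else '')
E
```

```text
top4 0
face 0 nan 
edge e range 0 
s3 354
e pct [-5.  -4.8 -4.5 -2.7  2.7  6.9  8.1] f [-27.9 -26.  -24.7 -23.4  -9.   13.   21.6]
face 99 -4.54 [-3.53644882e-03 -4.06615812e+00]
edge e range 235 [-5.  -4.7  1.   7.5  8.1]
  return _methods._mean(a, axis=axis, dtype=dtype,
  ret = ret.dtype.type(ret / rcount)
```

```bash
python3 -m creep '[[-0.015,-0.037,0.4,0,0.05],[0,0,0.5,0,0.05],[0,0,0.3,0,0.05],[0,0,0.13,0,0.05],[0,0,0,0,0.05],[0,0,0,0,0.05]]'
python3 - <<'E'
from brd import *
from fit import fit
go(.532,-.3697,.0885,128)
d=grab('scene','s5')
x,y,z=brd(d,.060,.094)
k=(abs(y)<15); print('face',k.sum(),np.median(x[k]).round(2))
k=(y<-17); print('edge e range',k.sum(),np.percentile(x[k],[0,3,50,97,100]).round(1), 'f',np.percentile(y,[3,50,97]).round(1))
print('zmin',z.min()); d['z_map']=np.array(d['z_map']); print(fit(d,(350,460,240,320)))
E
```

```text
clock: 11.3
position: [0.5326, -0.3699, 0.0976]
ee_rot: [2.968, 1.028, 0.001]
force: [-0.5, 0.4, -0.8]
width: 0.135
gripper_force: 25.0
t 11.3 pos [ 0.5326 -0.3699  0.0976] yaw -51.8 tilt 0.05 F [-0.53  0.43 -0.77] w_mm 12.39 grip 25.0 j7 0.12
units xyz [-0.009 -0.012  0.228] turn 0.04880403075384265
face 88 -5.54
edge e range 204 [-5.9 -5.6  0.   6.5  7.1] f [-25.  -21.9  18.5]
zmin 0.06002480097252011
(array([ 509.45951347, -339.93095841,  127.52411425]), np.float64(-427.69001861135405))
```

```bash
python3 -m creep '[[0,0,0.1,0.03,0.05],[0,0,0.08,0,0.05],[0,0,0,0,0.05]]'; for i in 1; do python3 -m creep '[[0,0,0.025,0,0.05],[0,0,0,0,0.05]]'; done;  python3 -m creep '[[0,0,0.025,0,0.05],[0,0,0,0,0.05]]'
```

```text
clock: 11.72
position: [0.5322, -0.3692, 0.0895]
ee_rot: [-2.969, -1.025, 0.001]
force: [0.1, -0.2, -0.7]
width: 0.133
gripper_force: 25.0
clock: 11.98
position: [0.5324, -0.3694, 0.0889]
ee_rot: [-2.97, -1.025, -0.0]
force: [0.4, 0.1, -0.3]
width: 0.134
gripper_force: 25.0
clock: 12.22
position: [0.5325, -0.3695, 0.0882]
ee_rot: [2.97, 1.025, 0.001]
force: [-1.0, 0.4, 3.3]
width: 0.135
gripper_force: 25.0
```

```bash
python3 -m creep '[[0,0,0.02,0,0.05],[0,0,0,0,0.05],[0,0,0,0,0.05]]'
```

```text
clock: 12.6
position: [0.5324, -0.3695, 0.0875]
ee_rot: [2.97, 1.025, 0.001]
force: [-1.1, 0.2, 5.7]
width: 0.136
gripper_force: 25.0
```

Slot 1 refuses the board: 5.7 N with about 1.4 mm of give. On to slot 2.

```bash
python3 -m creep '[[0,0,-0.15,0,0.05],[0,0,-0.15,0,0.05],[0,-0.25,0,0,0.05],[0,-0.25,0,0,0.05],[0,0,0,0,0.05],[0,0,0,0,0.05]]'; python3 -c "
from h import *
go(.5200,-.3545,.0890,128)"
```

```text
clock: 13.35
position: [0.5201, -0.3535, 0.0991]
ee_rot: [2.97, 1.025, 0.0]
force: [0.2, 0.3, -1.5]
width: 0.134
gripper_force: 25.0
t 13.35 pos [ 0.5201 -0.3535  0.0991] yaw -51.9 tilt 0.01 F [ 0.25  0.28 -1.52] w_mm 12.35 grip 25.0 j7 0.11
units xyz [-0.017  0.017  0.253] turn 0.025030947831851336
```

```bash
python3 -m creep '[[-0.015,0.015,0.12,0,0.05],[0,0,0.11,0,0.05],[0,0,0,0,0.05]]';  python3 -m creep '[[0,0,0.04,0,0.05],[0,0,0,0,0.05],[0,0,0,0,0.05]]'
```

```text
clock: 13.72
position: [0.5197, -0.3544, 0.0893]
ee_rot: [-2.969, -1.025, 0.001]
force: [-0.0, -0.0, 0.8]
width: 0.135
gripper_force: 25.0
clock: 14.1
position: [0.5199, -0.3547, 0.0885]
ee_rot: [2.969, 1.025, 0.0]
force: [-1.1, -0.0, 2.2]
width: 0.135
gripper_force: 25.0
```

```bash
python3 -m creep '[[0,0,0.03,0,0.05],[0,0,0,0,0.05],[0,0,0,0,0.05]]'
```

```text
clock: 14.48
position: [0.52, -0.3547, 0.0875]
ee_rot: [2.969, 1.025, 0.0]
force: [-1.1, 1.5, 6.4]
width: 0.137
gripper_force: 25.0
```

Slot 2 refuses it as well, at 6.4 N. On to slot 3.

```bash
python3 -m creep '[[0,0,-0.15,0,0.05],[0,0,-0.15,0,0.05],[0,-0.3,0,0,0.05],[0,-0.3,0,0,0.05],[0,0,0,0,0.05],[0,0,0,0,0.05]]'; python3 -c "
from h import *
go(.5052,-.3356,.0890,128)"
```

```text
clock: 15.22
position: [0.5053, -0.3355, 0.0992]
ee_rot: [2.969, 1.025, 0.0]
force: [0.1, -0.4, -0.9]
width: 0.132
gripper_force: 25.0
t 15.22 pos [ 0.5053 -0.3355  0.0992] yaw -51.9 tilt 0.02 F [ 0.06 -0.37 -0.93] w_mm 12.11 grip 25.0 j7 0.1
units xyz [-0.004  0.001  0.255] turn 0.02586996215229931
```

```bash
python3 -m creep '[[0,0,0.12,0,0.05],[0,0,0.11,0,0.05],[0,0,0,0,0.05]]';  python3 -m creep '[[0,0,0.06,0,0.05],[0,0,0,0,0.05],[0,0,0,0,0.05]]'
```

```text
clock: 15.6
position: [0.5048, -0.3356, 0.0893]
ee_rot: [-2.969, -1.025, 0.001]
force: [-0.4, 0.1, -0.5]
width: 0.135
gripper_force: 25.0
clock: 15.98
position: [0.5051, -0.3357, 0.0876]
ee_rot: [2.97, 1.025, 0.0]
force: [-1.0, -0.2, -0.7]
width: 0.132
gripper_force: 25.0
```

Slot 3 shows no resistance at 0.0876, so the board is entering. I'll continue down gently.

```bash
python3 -m creep '[[0,0,0.05,0,0.05],[0,0,0.05,0,0.05],[0,0,0,0,0.05]]';  python3 -c "
from h import *
go(.5052,-.3356,.0590,128)"
```

```text
clock: 16.35
position: [0.505, -0.3356, 0.0833]
ee_rot: [-2.969, -1.025, 0.0]
force: [-0.5, 0.6, 0.0]
width: 0.133
gripper_force: 25.0
t 16.35 pos [ 0.505  -0.3356  0.0833] yaw -51.91 tilt 0.02 F [-0.53  0.57  0.  ] w_mm 12.19 grip 25.0 j7 0.12
units xyz [0.003 0.003 0.607] turn 0.02159658385718899
```

```bash
python3 -m creep '[[0,0,0.06,0,0.05],[0,0,0.06,0,0.05],[0,0,0.06,0,0.05],[0,0,0,0,0.05]]';python3 -m creep '[[0,0,0.06,0,0.05],[0,0,0.06,0,0.05],[0,0,0.06,0,0.05],[0,0,0.06,0,0.05],[0,0,0,0,0.05]]'
```

```text
clock: 16.85
position: [0.505, -0.3356, 0.076]
ee_rot: [-2.969, -1.025, 0.0]
force: [-0.3, 0.6, -0.8]
width: 0.133
gripper_force: 25.0
clock: 17.48
position: [0.505, -0.3356, 0.0664]
ee_rot: [-2.97, -1.025, 0.0]
force: [-1.0, 1.3, -1.3]
width: 0.132
gripper_force: 25.0
```

```bash
python3 -m creep '[[0,0,0.06,0,0.05],[0,0,0.06,0,0.05],[0,0,0.04,0,0.05],[0,0,0,0,0.05]]';python3 -m creep '[[0,0,0.04,0,0.05],[0,0,0,0,0.05],[0,0,0,0,0.05]]'
```

```text
clock: 17.98
position: [0.505, -0.3356, 0.0601]
ee_rot: [-2.969, -1.025, 0.0]
force: [-1.3, 1.4, -1.0]
width: 0.135
gripper_force: 25.0
clock: 18.35
position: [0.5051, -0.3356, 0.0586]
ee_rot: [-2.969, -1.025, 0.0]
force: [-1.0, 1.2, -1.5]
width: 0.132
gripper_force: 25.0
```

```bash
python3 -m creep '[[0,0,0.03,0,0.05],[0,0,0,0,0.05],[0,0,0,0,0.05]]'
```

```text
clock: 18.73
position: [0.5051, -0.3356, 0.0577]
ee_rot: [-2.969, -1.025, -0.0]
force: [-2.7, 3.4, 5.8]
width: 0.135
gripper_force: 25.0
```

```bash
python3 -m creep '[[0,0,0.015,0,0.05],[0,0,0,0,0.05],[0,0,0,0,0.05]]'
```

```text
clock: 19.1
position: [0.5051, -0.3356, 0.0572]
ee_rot: [-2.969, -1.025, -0.0]
force: [-3.1, 4.8, 5.8]
width: 0.134
gripper_force: 25.0
```

```bash
python3 -m creep '[[0,-0.015,0,0,0.05],[0,0,0,0,0.05]]'; python3 -m creep '[[0,0,0,0,0.16],[0,0,0,0,0.2],[0,0,0,0,0.3],[0,0,0,0,0.4],[0,0,0,0,0.4],[0,0,0,0,0.4]]'; python3 -c "
from h import *
go(.5052,-.3356,.16,128); d=grab('scene','s6'); cv2.imwrite('pics/s6c.png',cv2.resize(d['pixels'][170:320,330:470],None,fx=4,fy=4,interpolation=2))"
```

```text
clock: 19.35
position: [0.505, -0.3356, 0.0574]
ee_rot: [2.969, 1.025, 0.001]
force: [-3.2, 2.4, 7.2]
width: 0.134
gripper_force: 25.0
clock: 20.1
position: [0.5047, -0.3352, 0.0569]
ee_rot: [-2.97, -1.025, 0.0]
force: [-0.4, 1.0, -0.2]
width: 0.402
gripper_force: 0.0
t 20.1 pos [ 0.5047 -0.3352  0.0569] yaw -51.91 tilt 0.0 F [-0.43  1.   -0.24] w_mm 36.97 grip 0.0 j7 0.14
units xyz [ 0.003  0.015 -2.578] turn 0.021649907538403568
```

View pics/s6c.png

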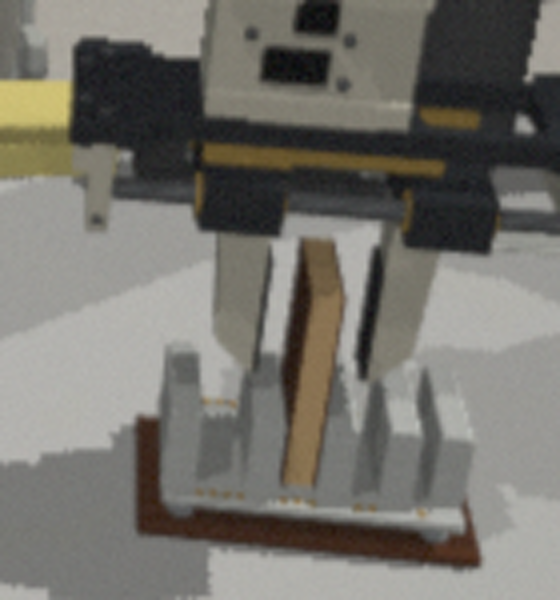

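The board stands on the floor of the third slot (three pips, 298,485 in the crop). The fingers are clear on both sides, so I raise the arm.

```bash
python3 -m creep '[[0,0.015,-0.3,0,0.4],[0,0,-0.5,0,0.4],[0,0,-0.8,0,0.4],[0,0,-0.8,0,0.4],[0,0,-0.8,0,0.4],[0,0,-0.8,0,0.4],[0,0,0,0,0.4],[0,0,0,0,0.4]]'; python3 -c "
from h import *
d=grab('scene','s7'); cv2.imwrite('pics/s7c.png',cv2.resize(d['pixels'][150:330,180:480],None,fx=2.6,fy=2.6,interpolation=2))
U,V=np.meshgrid(np.arange(560),np.arange(420)); w=world(d,np.c_[U.ravel(),V.ravel()]); m=(np.hypot(w[:,0]-.505,w[:,1]+.3356)<.04)&(w[:,2]<.15); print('top z',np.percentile(w[m,2],[98,99.5,100]))
go(.505,-.3356,.2)"
```

```text
clock: 21.15
position: [0.505, -0.3355, 0.2174]
ee_rot: [2.97, 1.025, 0.001]
force: [-0.1, 0.7, -0.7]
width: 0.401
gripper_force: 0.0
top z [0.09983061 0.10039933 0.10112812]
t 21.2 pos [ 0.5048 -0.3352  0.2168] yaw -51.91 tilt 0.04 F [-0.66 -0.47 -0.22] w_mm 36.84 grip 0.0 j7 0.01
units xyz [-0.003  0.01   0.419] turn
```

View pics/s7c.png

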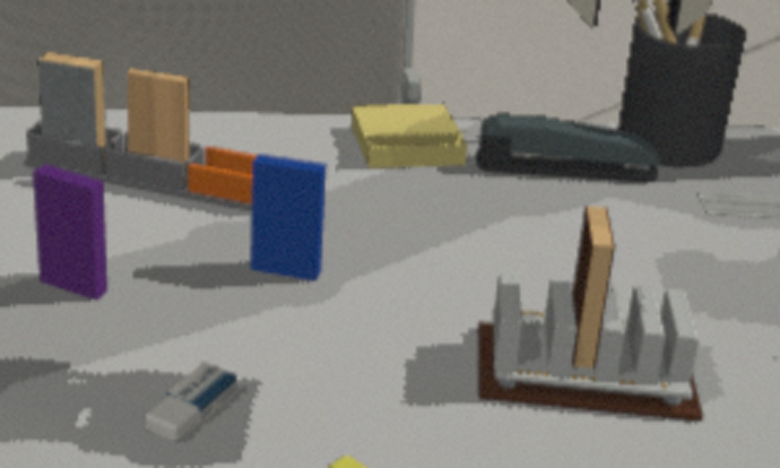

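The walnut board stands in slot 3 (592,290). Its top is at about 0.099 m against an expected 0.098 m, so it is fully seated. The grey and oak boards are still in their bays.

```bash
python3 -c "
from cell import sign_off
print(sign_off())"
```

```text
the job is handed in; nothing more can be done
None
```

The walnut board was refused by slots 1 and 2 with light presses (5.7 N and 6.4 N) and accepted by slot 3, where it was pushed to the floor and left standing; the other two boards are still in their bays, and the job was handed in at about 21 s.

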